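Put the primed robot torso in the drying bay and hang its dust guard

TASK

Take the tall painting stand with the grey model torso out from between the two spray cans and stand it upright on the round pad in the narrow drying bay, its hatch facing the bay's barred end; the cans and the bay walls leave room for fingers on different sides of the torso, so set it down on the desk in between and take it another way. Then lift the folded dust guard off its rail and hang it over the bay's bar. Do not let the stand tip or the guard fall, and leave the cans and everything else on the desk where they are.

Things in the scene. Friction and masses are not known exactly. Their poses are not given: they have to be found in the camera images.
- torso_mid (a point): Tall top-heavy painting stand, 175 mm high, about 0.24 kg: black foot 52 mm across, 8 mm thick; steel rod 8 mm; on top a grey chest block 44 mm deep (x) by 60 mm wide (y), 127 to 175 mm above the underside, holding nearly all the mass. Point on the rod axis, 87.5 mm above the underside; z up, front to its -x. Starts on the rack facing a can: fingers fit only at the ends of its 60 mm width.
- torso_hatch (a point): Outer face of the hatch at the torso's waist, 27 mm to its -x (its front) from the rod axis, 117 mm above the underside. The hatch is 22 mm wide, 14 mm high and sticks out 5 mm beyond the chest's front, just below the chest.
- can_rack: Fixed shallow white tray, 140 mm (x) by 200 mm (y), floor 4 mm thick, rim 10 mm high; origin at the centre of its underside on the desk. Holds can, torso, can in a row along its y (10 mm between chest and cans) and a dropper bottle. Stands left or right on the desk.
- can_a_mid (a point): Aerosol spray can, 54 mm across, 195 mm high, stands on the rack's +y side; point on its axis half-way up. Leave alone.
- can_b_mid (a point): Second aerosol spray can, 54 mm across, 195 mm high, on the rack's -y side; point on its axis half-way up. Leave alone.
- bay: Fixed drying bay, floor 210 (x) by 92 mm (y), 6 mm thick. Clear side walls with grey edges along x, inner faces at y = +-41 mm, 5 mm thick, 195 mm high: no room for fingers beside the torso's 60 mm width, but free before and behind it. Open above; +x end wall 55 mm high; a bar crosses the -x end. Origin on the desk under the pad's middle. Stands across the desk from the can rack.
- bay_pad (a point): Middle of the dark round pad (60 mm across) on the bay's floor, 6 mm above the desk, where the stand is to stand; it is at the bay's origin in x and y.
- bay_bar (a point): Middle of the bay's bar: steel, 10 mm in diameter, along the bay's y, its axis 150 mm above the desk and 95 mm to the bay's -x from the pad.
- rail: Fixed little rail where the guard starts: foot 50 mm (x) by 150 mm (y), 8 mm high, posts at y = +-66 mm, bar 10 mm in diameter along its y with its axis 150 mm above the desk. Origin at the centre of the underside.
- guard_mid (a point): Dust guard, a folded rigid sheet like a steep roof, 0.1 kg, 60 mm long (its y, along the bar), 36 mm over its two flanks (its x), 28 mm between them, with a grip fin on top 12 mm thick (x), 36 mm long (y). 135 mm high in all; this point is half-way up on its middle plane. z up; both faces alike. Its fold centres itself on a bar.
- guard_ridge (a point): Point of the dust guard that lies on the bar's axis when it hangs on a bar, 12.5 mm above guard_mid. From this point the flanks reach 80 mm down, the fold's outside is 13 mm up, the fin reaches from there to 55 mm up. Its axes are those of guard_mid.
- jar_mid (a point): Black paint jar with a yellow lid, 60 mm across, 70 mm high; point on its axis half-way up. Stands somewhere in the middle of the desk. Leave alone.
- dropper_a_mid (a point): Small dropper bottle, 26 mm across, 70 mm high, in the middle of the desk, nearer the robot; point half-way up. Leave alone.
- dropper_b_mid (a point): Small dropper bottle, 26 mm across, 70 mm high, far to the right; point half-way up. Leave alone.
- dropper_c_mid (a point): Small dropper bottle, 26 mm across, 70 mm high, on the can rack on its +x side; point half-way up. Leave alone.
- brush_grip (a point): Brush lying far to the right, about 160 mm long; point on its handle. Leave alone.
- remote: White remote control lying far to the left, 50 x 150 x 20 mm; origin at the centre of its underside. Leave alone.

How it is judged:
By the outcome, as a careful person would: the job done as asked, in the order asked, and still so for the second after the job is handed in, with the robot touching nothing.
It also fails if it takes over 72 s, if anything falls off the work surface, if the arm or the gripper's body presses on something with over 40 N, if the wrist force passes 120 N, or if a joint passes its speed limit or range.

ROBOT

A 7-joint arm with a two-finger parallel gripper is mounted at the origin on the work surface. World frame = base frame: x ahead of the robot, y to its left, z up, the work surface at z = 0. Lengths are in m, angles in rad, forces in N, time in s.
With the tool pointing down it reaches from about 0.4 to 0.85 m from the base axis. Payload 4.4 kg.
Tool frame: the origin (TCP) lies at the very end of the fingers, on their centre line; the grasp point (between the pads) lies 19 mm behind it; z points along the fingers, x is the direction in which the jaws open and shut, and the axes are right-handed (so a half turn about z gives the same grasp; the last joint's range is limited). The gripper opens to 94 mm and grips with 3 to 60 N. Pads are 16 mm wide; open, the fingers measure 119 mm over their backs; the gripper's body (75 mm by 177 mm) begins 78 mm behind the grasp point.
Start: joints at [1.115, 0.628, 0.038, 1.517, -0.027, 0.996, -0.02], TCP at [0.247, -0.601, 0.205] pointing down, gripper open.
Joint ranges: [-3.06, 3.06], [-0.37, 2.12], [-1.25, 1.32], [0.18, 2.47], [-1.1, 4.24], [0.23, 1.98], [-2.94, 2.94]. Speed limits (rad/s): [2.57, 2.57, 3.14, 3.14, 3.14, 3.14, 3.14].

INTERFACE

Orientations are given as [roll, pitch, yaw] about the fixed x, y, z axes, in that order (R = Rz(yaw) Ry(pitch) Rx(roll)).
In Python, from rig import r, fingers, sense, vision gives the robot as it stands. The module is installed in compiled form; this text tells all that it offers. Calls block until the motion is done:
- r.goto(position, orientation): joint-space move of the TCP to a pose.
- r.servo_line(position, frame=None, v=0.15): straight line of the TCP; frame=None keeps the orientation; v is the mean speed in m/s.
- r.movej(angles): joint-space move.
- fingers.command_gripper(opening, f_grip=None): finger opening in m; f_grip is the grip in N (None keeps the last); returns when the fingers have stopped.
- r.pause(seconds).
- r.inverse_kinematics(position, orientation): joint angles nearest the present ones, or None.
- sense(): the state.
- vision.get_image(name): name is "scene" or "top" or "wrist"; returns a dict with "color" (400x640x3 uint8, red, green, blue), "vertical_fov" (degrees; the focal length in pixels is half the picture's height over the tangent of half this angle, whatever the lens; pixels are square), "cx", "cy" (the principal point, pixels), "dist_coeffs" ([k1, k2, p1, p2, k3] as OpenCV has them; the pictures are not rectified), "extrinsics" (4x4, takes a point from world to camera coordinates). Camera axes: x right, y down, z forward; pixel columns grow to the right and rows downward; lengths in m; the calibration is good to about 2 mm. A picture is of the moment at which its call begins. There is no depth.
A pose or a line that the arm cannot do raises r.Unreachable and nothing moves.
- r.hand_in(): hands the job in, once; it reports no verdict.
The state is a dict: "clock": time; "joints": joint angles; "joint_vel": joint speeds; "tau": joint torques, N m; "tcp_pos": TCP position; "ee_rot": TCP orientation; "wrist_force": force on the tool from outside, world axes, zero at the start; "wrist_torque": the same for the moment, N m; "finger_gap": finger opening in m.
Only numpy, scipy, OpenCV 4.12 (cv2) and the standard library are available. Lean on these libraries where they do the work, as an engineer would, in place of code of your own. Each camera call takes 0.05 s, during which the arm holds its last target.

## Working session

There is one attempt and no reset: what is moved stays moved. The work goes in short steps, each a Python script; the robot and the scene stay as the last script left them, time stands still between calls to the robot, and variables do not carry over. Pictures are saved under pics/ and viewed, and the job is handed in when it is done.

```bash
mkdir -p pics; ls
python3 - <<'E'
from rig import r,fingers,sense,vision
import cv2,numpy as np
s=sense();print({k:np.round(v,3) for k,v in s.items()})
for n in("scene","top","wrist"):
    d=vision.get_image(n);cv2.imwrite(f"pics/{n}0.png",d["color"][:,:,::-1])
    print(n,d["vertical_fov"],d["cx"],d["cy"],d["dist_coeffs"],np.round(d["extrinsics"],4).tolist())
E
```

```text
pics
{'clock': np.float64(0.0), 'joints': array([ 1.115,  0.629,  0.038,  1.518, -0.027,  0.996, -0.02 ]), 'joint_vel': array([ 0.001,  0.   ,  0.002, -0.   ,  0.001,  0.001, -0.001]), 'tau': array([-0.0000e+00, -5.4973e+01,  1.1430e+00, -1.8664e+01, -5.2000e-02,
        2.4000e-02,  0.0000e+00]), 'tcp_pos': array([ 0.247, -0.601,  0.205]), 'ee_rot': array([ 3.142e+00,  2.000e-03, -1.181e+00]), 'wrist_force': array([-0.795,  0.012,  0.195]), 'wrist_torque': array([-0.001,  0.015, -0.004]), 'finger_gap': np.float64(0.094)}
scene 42.26408742122671 316.21865666710664 195.57906944120782 [0.01793422 0.         0.         0.         0.        ] [[0.3436, 0.939, 0.0157, -0.1889], [0.8093, -0.2876, -0.5122, -0.3755], [-0.4764, 0.1887, -0.8587, 1.8963], [0.0, 0.0, 0.0, 1.0]]
top 44.057945819775654 315.4341499770498 206.34805697769008 [0.04719748 0.         0.         0.         0.        ] [[-0.0, -1.0, 0.0057, 0.0006], [-0.979, -0.0012, -0.2038, 0.5486], [0.2038, -0.0056, -0.979, 1.7378], [0.0, 0.0, 0.0, 1.0]]
wrist 68.33605116155033 318.7314334646036 200.11316892140619 [0.00211116 0.         0.         0.         0.        ] [[0.3809, -0.9246, -0.0023, -0.6493], [-0.8887, -0.3668, 0.275, -0.0298], [-0.2551, -0.1028, -0.9614, 0.3915], [0.0, 0.0, 0.0, 1.0]]
```

View pics/scene0.png

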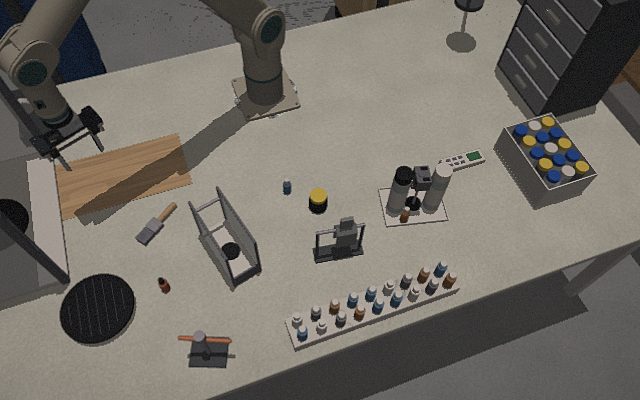

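View pics/top0.png

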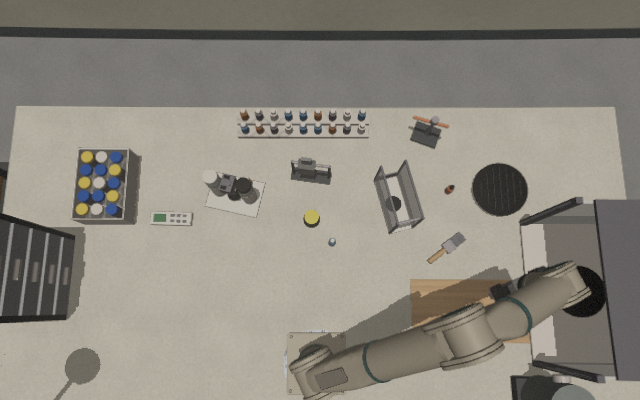

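View pics/wrist0.png

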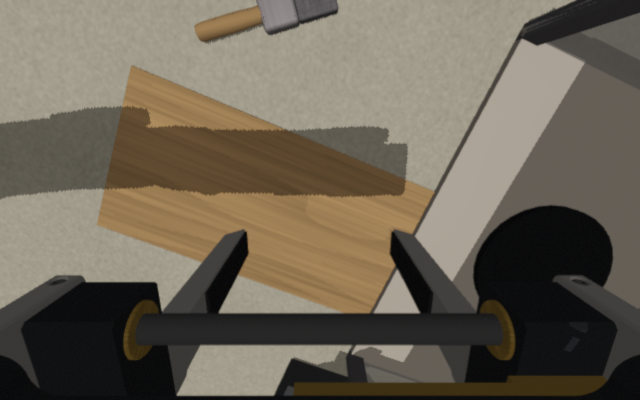

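```bash
cat > h.py <<'E'
import cv2,numpy as np
def cam(d):
    h,w=d["color"].shape[:2]
    f=h/2/np.tan(np.radians(d["vertical_fov"])/2)
    K=np.array([[f,0,d["cx"]],[0,f,d["cy"]],[0,0,1]]);return K,np.array(d["dist_coeffs"],float),np.array(d["extrinsics"],float)
def ray(d,px):
    K,D,E=cam(d)
    u=cv2.undistortPoints(np.array(px,float).reshape(-1,1,2),K,D).reshape(-1,2)
    R=E[:3,:3];o=-R.T@E[:3,3]
    v=np.c_[u,np.ones(len(u))]@R
    return o,v/np.linalg.norm(v,axis=1,keepdims=True)
def onplane(d,px,z):
    o,v=ray(d,px);return o+v*((z-o[2])/v[:,2])[:,None]
def proj(d,P):
    K,D,E=cam(d);return cv2.projectPoints(np.array(P,float).reshape(-1,1,3),cv2.Rodrigues(E[:3,:3])[0],E[:3,3],K,D)[0].reshape(-1,2)
def tri(da,pa,db,pb):
    oa,va=ray(da,[pa]);ob,vb=ray(db,[pb]);va=va[0];vb=vb[0]
    t=np.linalg.lstsq(np.c_[va,-vb],ob-oa,rcond=None)[0]
    A=oa+t[0]*va;B=ob+t[1]*vb
    return (A+B)/2,np.linalg.norm(A-B)
def crop(d,x0,y0,w,h,name):
    s=min(800/w,600/h);s=int(s) if s>1 else s
    cv2.imwrite(name,cv2.resize(d["color"][y0:y0+h,x0:x0+w,::-1],None,fx=s,fy=s,interpolation=cv2.INTER_CUBIC));return s
E
python3 - <<'E'
from h import *
from rig import vision
import pickle
d={n:vision.get_image(n) for n in("scene","top")}
pickle.dump({n:{k:(np.array(v) if not np.isscalar(v) else v) for k,v in x.items()} for n,x in d.items()},open("d0.pkl","wb"))
crop(d["scene"],370,145,100,75,"pics/s_rack.png")
crop(d["scene"],185,180,100,110,"pics/s_bay.png")
crop(d["top"],200,150,140,80,"pics/t_rack.png")
crop(d["top"],365,150,80,90,"pics/t_bay.png")
crop(d["scene"],300,205,80,60,"pics/s_rail.png")
E
```

```text
(no output)
```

View pics/s_rack.png

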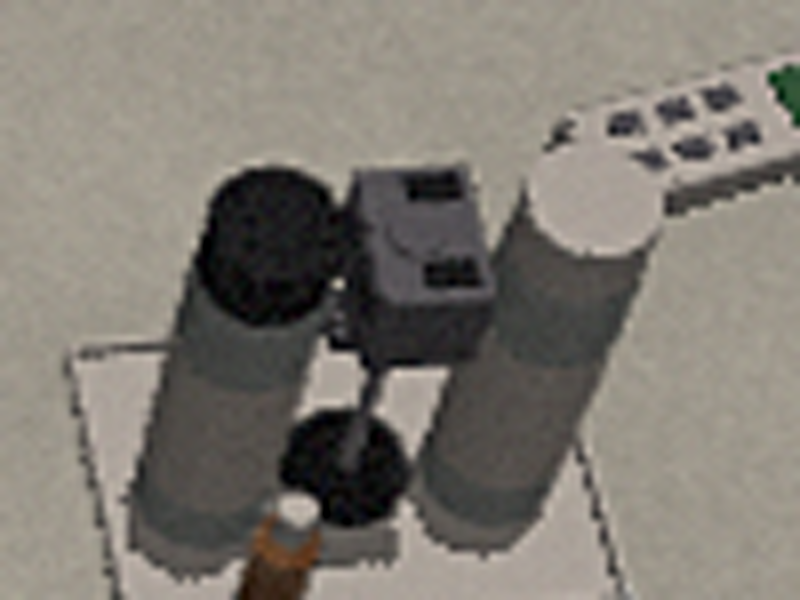

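View pics/s_bay.png

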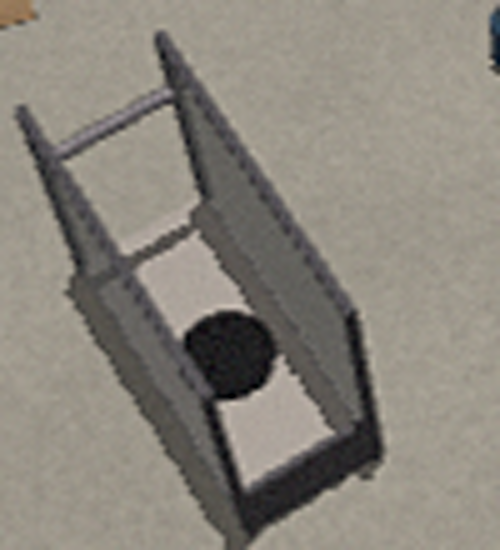

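View pics/t_rack.png

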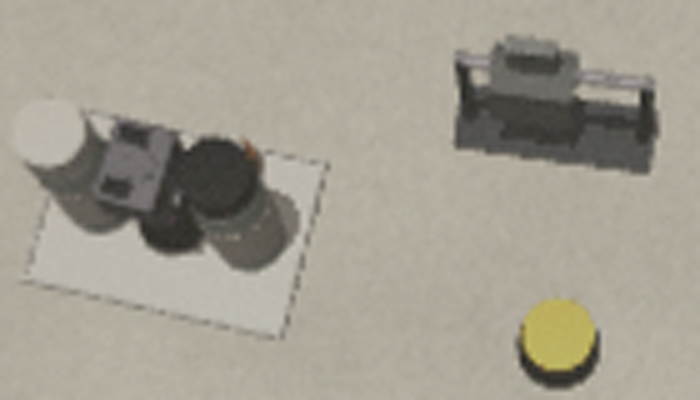

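View pics/t_bay.png

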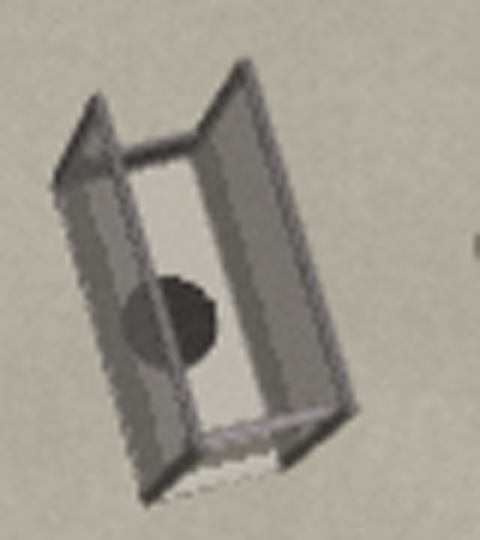

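View pics/s_rail.png

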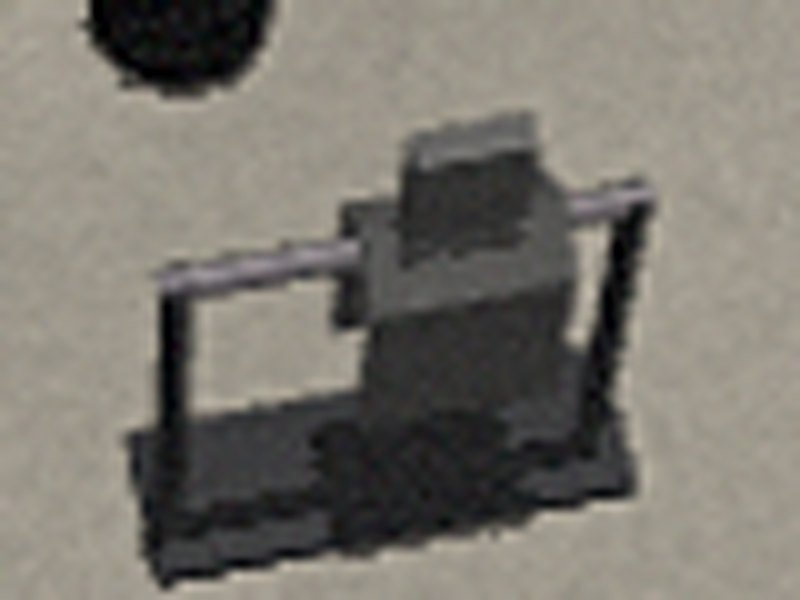

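Run:
```python
from h import *
import pickle
d=pickle.load(open("d0.pkl","rb"));t=d["top"];s=d["scene"]
np.set_printoptions(precision=4,suppress=True)
T=lambda L,o,sc:[(o[0]+(x+.5)/sc-.5,o[1]+(y+.5)/sc-.5) for x,y in L]
rk=onplane(t,T([(328,163),(283,338),(25,280)],(200,150),5),.01);print("rack",rk,np.linalg.norm(np.diff(rk,axis=0),axis=1))
print("centre",(rk[0]+rk[2])/2, "yaw of y axis", np.arctan2(*(rk[2]-rk[1])[[1,0]])-np.pi/2)
print("cans",onplane(t,T([(50,133),(217,178)],(200,150),5),.199), onplane(s,T([(595,200),(270,247)],(370,145),8),.199))
print("chest top t",onplane(t,T([(137,165)],(200,150),5),.179),"s",onplane(s,T([(425,232)],(370,145),8),.179))
print("foot s",onplane(s,T([(345,467)],(370,145),8),.012))
print("pad s",onplane(s,T([(230,355)],(185,180),5),.006),"t",onplane(t,T([(170,321)],(365,150),6),.006))
print("bay wall tops s",onplane(s,T([(160,35),(352,308),(20,108),(212,398)],(185,180),5),.195))
print("bay wall tops t",onplane(t,T([(97,95),(195,440),(247,62),(352,407)],(365,150),6),.195))
print("bar s",onplane(s,T([(60,153),(172,95)],(185,180),5),.15))
print("rail bar s",onplane(s,T([(165,275),(648,190)],(300,205),10),.15),"t",onplane(t,T([(458,57),(652,80)],(200,150),5),.15))
print("fin top s",onplane(s,T([(475,140)],(300,205),10),.205),"t",onplane(t,T([(533,50)],(200,150),5),.205))
print("jar t",onplane(t,T([(560,335)],(200,150),5),.07),"drop",onplane(t,[(332,241)],.07))
```

```text
rack [[0.6508 0.1896 0.01  ]
 [0.517  0.2201 0.01  ]
 [0.5607 0.4123 0.01  ]] [0.1373 0.1971]
centre [0.6057 0.3009 0.01  ] yaw of y axis -0.22341181935676602
cans [[0.6222 0.358  0.199 ]
 [0.5912 0.2451 0.199 ]] [[0.6257 0.3616 0.199 ]
 [0.6048 0.2423 0.199 ]]
chest top t [[0.6053 0.3025 0.179 ]] s [[0.607 0.307 0.179]]
foot s [[0.6094 0.3061 0.012 ]]
pad s [[ 0.5724 -0.2839  0.006 ]] t [[ 0.572 -0.289  0.006]]
bay wall tops s [[ 0.4605 -0.2694  0.195 ]
 [ 0.6601 -0.2165  0.195 ]
 [ 0.4809 -0.354   0.195 ]
 [ 0.6852 -0.2997  0.195 ]]
bay wall tops t [[ 0.6623 -0.2204  0.195 ]
 [ 0.4639 -0.2693  0.195 ]
 [ 0.6818 -0.306   0.195 ]
 [ 0.4826 -0.3568  0.195 ]]
bar s [[ 0.4888 -0.3417  0.15  ]
 [ 0.4729 -0.2724  0.15  ]]
rail bar s [[ 0.668  -0.0462  0.15  ]
 [ 0.6886  0.091   0.15  ]] t [[ 0.6912  0.0863  0.15  ]
 [ 0.6747 -0.0494  0.15  ]]
fin top s [[0.6836 0.0366 0.205 ]] t [[0.6795 0.0331 0.205 ]]
jar t [[0.5082 0.0148 0.07  ]] drop [[ 0.4202 -0.0578  0.07  ]]
```

```bash
cat >> h.py <<'E'
def Rz(a):c,s=np.cos(a),np.sin(a);return np.array([[c,-s,0],[s,c,0],[0,0,1]])
E
python3 - <<'E'
from h import *
from rig import r,sense,vision
from scipy.spatial.transform import Rotation as Ro
np.set_printoptions(precision=3,suppress=True)
w=vision.get_image("wrist");s=sense()
E=np.array(w["extrinsics"]);c=-E[:3,:3].T@E[:3,3]
Rt=Ro.from_euler("xyz",s["ee_rot"]).as_matrix()
print("cam in tool",Rt.T@(c-s["tcp_pos"]),"cam axes in tool",(E[:3,:3]@Rt))
for p,y in [((.607,.305,.37),-.22),((.607,.305,.37),-.22+np.pi),((.607,.305,.136),-.22),((.607,.305,.36),-.22),((.52,.125,.14),.24-.78),((.52,.125,.14),.24+.78),((.52,.125,.36),.24+.78),((.572,-.287,.35),.26),((.48,-.31,.17),.26),((.48,-.31,.32),.26),((.681,.035,.17),-.13),((.681,.035,.3),-.13)]:
    q=r.inverse_kinematics(p,[np.pi,0,y]);print(p,round(y,2),None if q is None else np.array(q))
E
```

```text
cam in tool [ 0.    -0.08  -0.178] cam axes in tool [[ 1.    -0.001  0.001]
 [ 0.001  0.961 -0.275]
 [-0.001  0.275  0.961]]
(0.607, 0.305, 0.37) -0.22 [-0.146  0.648 -0.748  1.148  0.425  1.494 -1.038]
(0.607, 0.305, 0.37) 2.92 [-0.035  0.733 -1.06   1.144  0.623  1.58   1.969]
(0.607, 0.305, 0.136) -0.22 [-0.289  0.77  -0.393  1.486  0.334  0.952 -0.997]
(0.607, 0.305, 0.36) -0.22 [-0.147  0.65  -0.737  1.169  0.421  1.469 -1.038]
(0.52, 0.125, 0.14) -0.54 [-0.146  0.558 -0.211  1.903  0.174  0.698 -0.999]
(0.52, 0.125, 0.14) 1.02 [ 0.092  0.609 -0.577  1.896  0.464  0.772  0.277]
(0.52, 0.125, 0.36) 1.02 [ 0.214  0.388 -0.735  1.589  0.269  1.268  0.455]
(0.572, -0.287, 0.35) 0.26 [ 0.623  0.522 -0.351  1.323  0.178  1.327  0.532]
(0.48, -0.31, 0.17) 0.26 [ 0.735  0.573 -0.323  1.774  0.235  0.832  0.56 ]
(0.48, -0.31, 0.32) 0.26 [ 0.767  0.425 -0.366  1.572  0.161  1.175  0.628]
(0.681, 0.035, 0.17) -0.13 [ 0.078  0.726 -0.308  1.449  0.241  1.004 -0.417]
(0.681, 0.035, 0.3) -0.13 [ 0.137  0.634 -0.435  1.276  0.263  1.287 -0.427]
```

Run:
```python
from h import *
from rig import r,sense,vision
import pickle
np.set_printoptions(precision=3,suppress=True)
D={}
def snap(n):
    w=vision.get_image("wrist");D[n]={k:(np.array(v) if not np.isscalar(v) else v) for k,v in w.items()}
    cv2.imwrite(f"pics/{n}.png",w["color"][:,:,::-1])
P=np.pi
r.servo_line([.27,-.57,.40],v=.3);print(sense()["clock"])
r.goto([.52,-.32,.42],[P,0,.26]);snap("w_bay");print(sense()["clock"])
r.goto([.66,.03,.42],[P,0,-.13]);snap("w_rail");print(sense()["clock"])
r.goto([.605,.29,.38],[P,0,-.22]);snap("w_rack");print(sense()["clock"],sense()["tcp_pos"])
pickle.dump(D,open("d1.pkl","wb"))
```

```text
1.1083
2.4917
3.95
5.0417 [0.607 0.287 0.38 ]
```

View pics/w_bay.png

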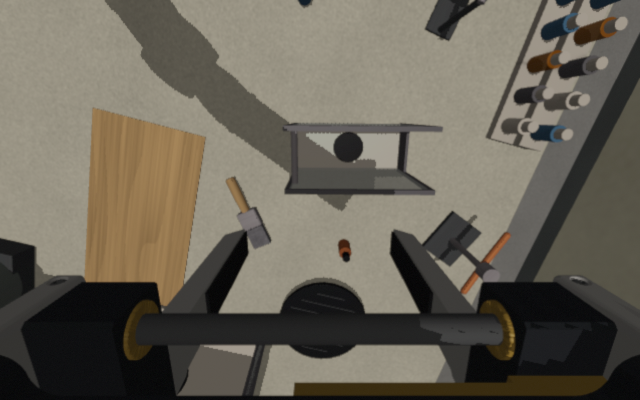

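View pics/w_rail.png

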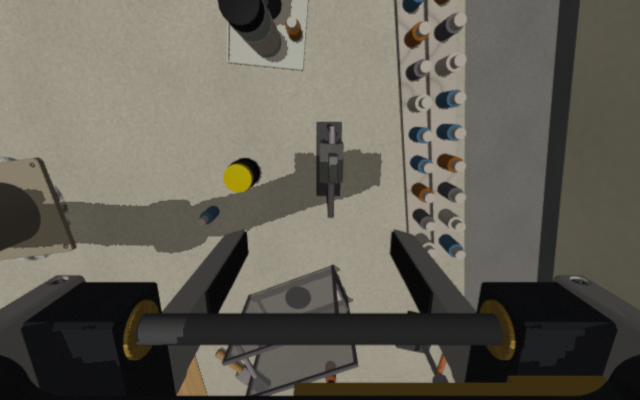

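View pics/w_rack.png

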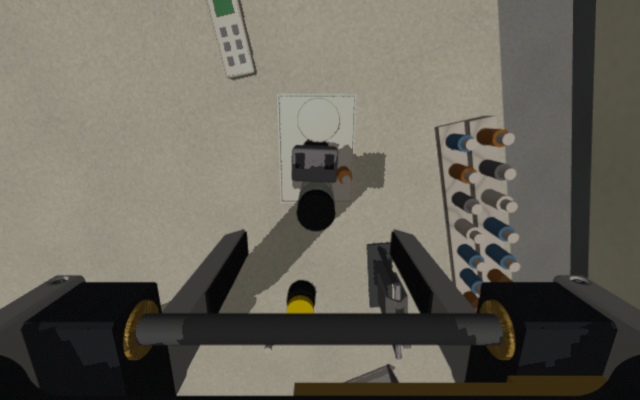

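Run:
```python
from h import *
import pickle
D=pickle.load(open("d1.pkl","rb"))
crop(D["w_rack"],265,85,110,80+70,"pics/w_rack_c.png")
crop(D["w_bay"],275,115,180,90,"pics/w_bay_c.png")
crop(D["w_rail"],290,110,80,120,"pics/w_rail_c.png")
```

```text
(no output)
```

View pics/w_rack_c.png

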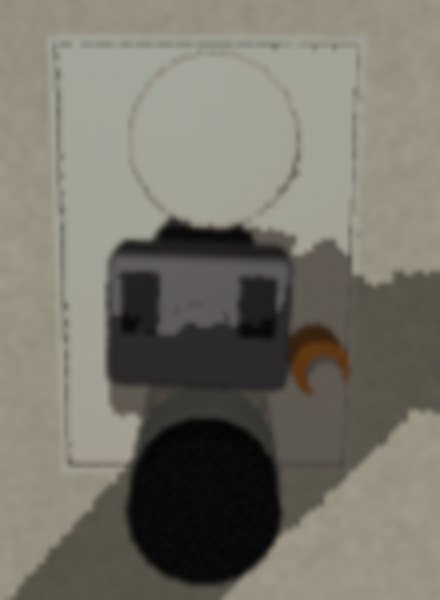

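View pics/w_bay_c.png

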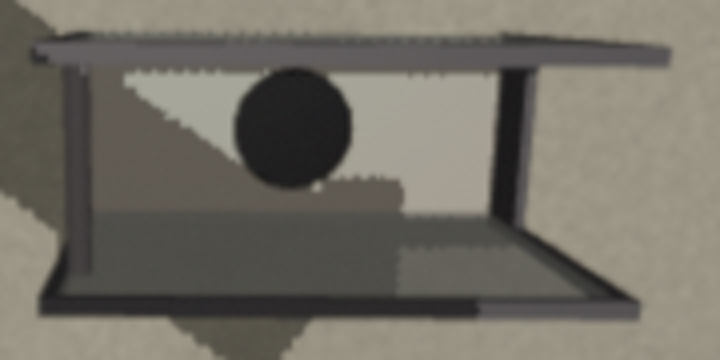

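View pics/w_rail_c.png

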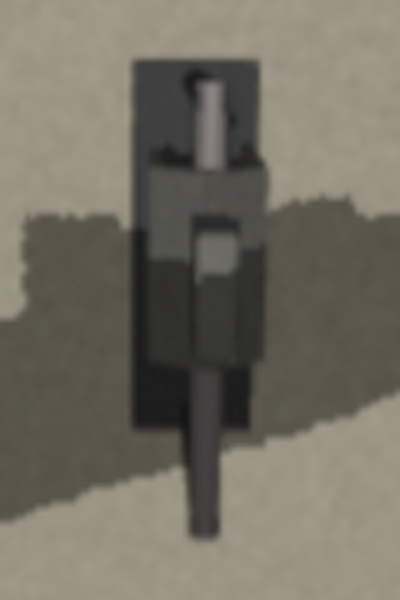

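Run:
```python
from h import *
import pickle
np.set_printoptions(precision=1,suppress=True)
D=pickle.load(open("d1.pkl","rb"));d=pickle.load(open("d0.pkl","rb"))
w=D["w_rack"]
T=lambda L,o,sc:[(o[0]+(x+.5)/sc-.5,o[1]+(y+.5)/sc-.5) for x,y in L]
np.set_printoptions(precision=4,suppress=True)
# chest top corners: top edge (+y side) and bottom
c=onplane(w,T([(120,250),(290,255),(290,383),(108,380)],(265,85),4),.179);print(c,c.mean(0),np.linalg.norm(np.diff(c,axis=0),axis=1))
rk=onplane(w,T([(50,38),(364,42),(64,470),(346,467)],(265,85),4),.01);print("rack",rk)
print("cans",onplane(w,T([(215,140),(205,500)],(265,85),4),.199))
m=np.array([.607,.304,.004])
for n,sg in(("a(+y)",1),("b(-y)",-1)):
    a=-.22
    yv=np.array([-np.sin(a),np.cos(a),0])*sg;xv=np.array([np.cos(a),np.sin(a),0])
    pts=[m+yv*.027+xv*e+[0,0,z] for e in(-.011,.011) for z in(.11,.124)]
    np.set_printoptions(precision=1,suppress=True)
    print(n,"wrist crop",((proj(w,pts)-[265,85])*4).tolist());print("scene crop",((proj(d["scene"],pts)-[370,145])*8).tolist(),"top crop",((proj(d["top"],pts)-[200,150])*5).tolist())
```

```text
[[0.5854 0.3346 0.179 ]
 [0.6379 0.3211 0.179 ]
 [0.6295 0.2803 0.179 ]
 [0.5713 0.2945 0.179 ]] [0.606  0.3076 0.179 ] [0.0542 0.0417 0.0598]
rack [[0.5609 0.4168 0.01  ]
 [0.695  0.3849 0.01  ]
 [0.5165 0.2243 0.01  ]
 [0.6502 0.1956 0.01  ]]
cans [[0.6224 0.3611 0.199 ]
 [0.5948 0.2533 0.199 ]]
a(+y) wrist crop [[176.97671772380613, 225.30989630653028], [175.82856257942694, 228.57821896590178], [236.24656544451864, 225.18292104159946], [236.97921331098905, 228.4470773342655]]
scene crop [[443.9625168764178, 293.32609119974427], [451.2879098619874, 273.4514999701976], [457.80720969374215, 342.2437121024409], [465.2912466980142, 322.60633423924446]] top crop [[107.43091948867573, 190.32716277634236], [103.81531860544726, 185.52505655246904], [115.4022855886555, 160.85374386092894], [111.85817656138909, 155.83018709664344]]
b(-y) wrist crop [[178.50898201571317, 368.29610685937723], [177.44673875495755, 375.8363241989683], [235.82395907085493, 368.16731060438804], [236.51879980337026, 375.70325659002185]]
scene crop [[304.9310313820247, 307.8679922748245], [311.1978879980252, 288.05570625967516], [317.8138800187444, 357.0139389174308], [324.2248337872006, 337.4415953229777]] top crop [[181.83794398763126, 206.71114715312555], [178.81303563069167, 202.03627187600446], [189.62635121015722, 177.17584047573098], [186.6701109656654, 172.2787126206292]]
```

Run:
```python
from h import *
from rig import r,sense,vision
P=np.pi
r.goto([.607,.306,.25],[P,0,-.23])
r.servo_line([.607,.306,.185],v=.1);print(sense()["clock"],sense()["tcp_pos"],sense()["ee_rot"])
w=vision.get_image("wrist");cv2.imwrite("pics/pre1.png",w["color"][:,:,::-1])
crop(w,200,150,240,180,"pics/pre1c.png")
```

```text
6.425 [0.60755444 0.30640411 0.18590059] [-3.14045416e+00 -1.13054473e-03 -2.30052453e-01]
```

View pics/pre1.png

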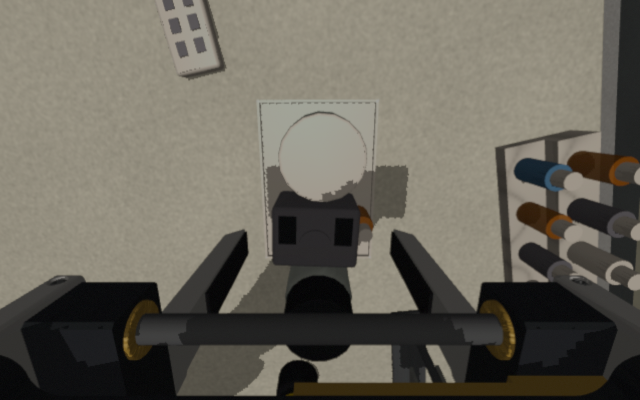

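View pics/pre1c.png

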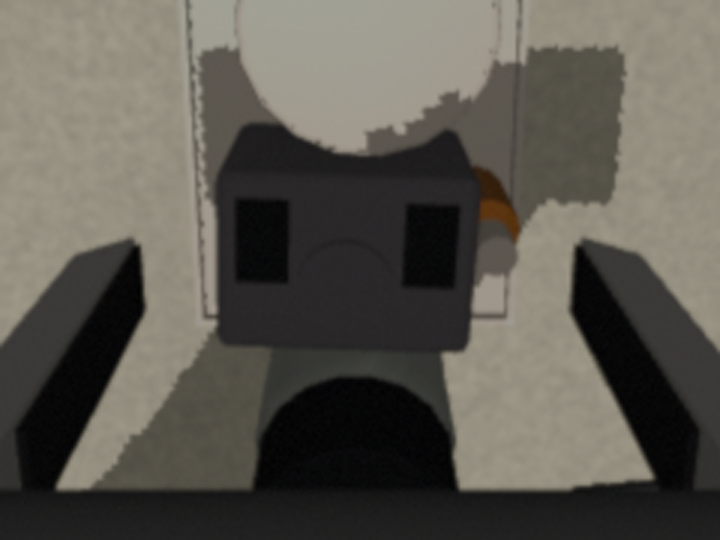

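Run:
```python
from h import *
from rig import r,sense,vision,fingers
P=np.pi
r.servo_line([.6058,.3079,.185],frame=[P,0,-.262],v=.05);print(sense()["clock"],sense()["tcp_pos"],sense()["ee_rot"])
w=vision.get_image("wrist");crop(w,200,150,240,180,"pics/pre2c.png")
r.servo_line([.6058,.3079,.139],v=.08);print(sense()["tcp_pos"],sense()["wrist_force"])
w=vision.get_image("wrist");crop(w,200,150,240,180,"pics/pre3c.png")
```

```text
6.725 [0.60601653 0.30833143 0.18571191] [-3.14069686e+00 -8.32759147e-04 -2.61049454e-01]
[0.6059745  0.30808374 0.13899826] [0.31069927 0.44631177 0.24636275]
```

View pics/pre2c.png

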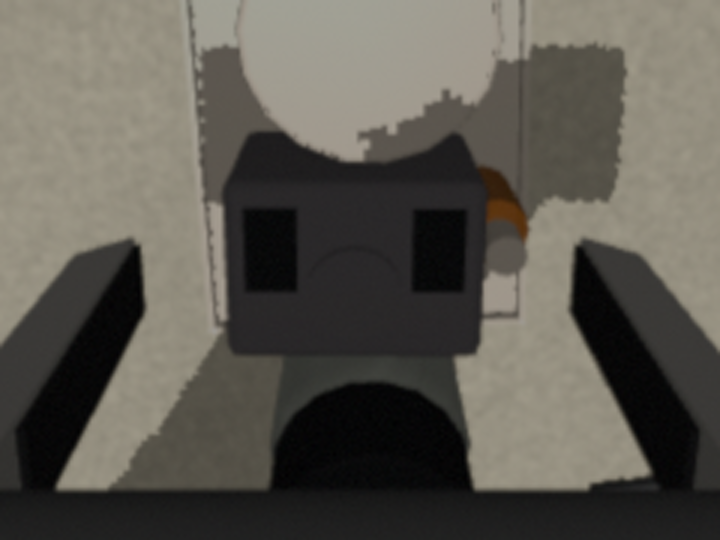

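View pics/pre3c.png

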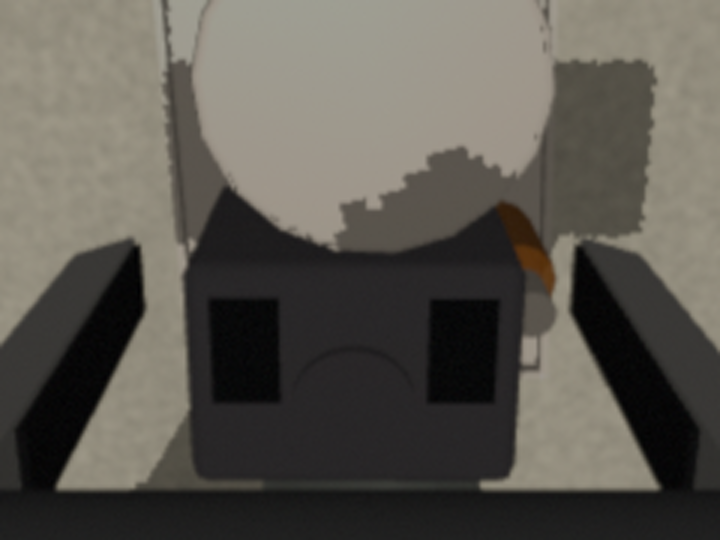

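Run:
```python
from h import *
from rig import r,sense,vision,fingers
P=np.pi
fingers.command_gripper(.05,25);s=sense();print(s["clock"],s["finger_gap"],s["tcp_pos"],s["wrist_force"])
r.servo_line([.6058,.3079,.16],v=.08);s=sense();print(s["finger_gap"],s["wrist_force"],s["wrist_torque"])
r.servo_line([.6058,.3079,.36],v=.15);s=sense();print(s["clock"],s["finger_gap"],s["tcp_pos"],s["wrist_force"],s["wrist_torque"])
a=vision.get_image("scene");crop(a,365,90,120,120,"pics/lift_s.png")
a=vision.get_image("wrist");cv2.imwrite("pics/lift_w.png",a["color"][:,:,::-1])
a=vision.get_image("top");crop(a,180,120,140,100,"pics/lift_t.png")
```

```text
8.175 0.059731084956294526 [0.60581565 0.30795169 0.13912664] [-1.49161697 -0.17502432  1.22182984]
0.060020687343741046 [ 0.65638583  0.65247466 -3.12804321] [-0.07247438 -0.01408006  0.01993546]
10.075 0.05980680301392885 [0.60537857 0.3075856  0.35892529] [ 0.3283412  -0.4719817  -2.46967947] [-0.05541508 -0.07820753 -0.02186054]
```

View pics/lift_s.png

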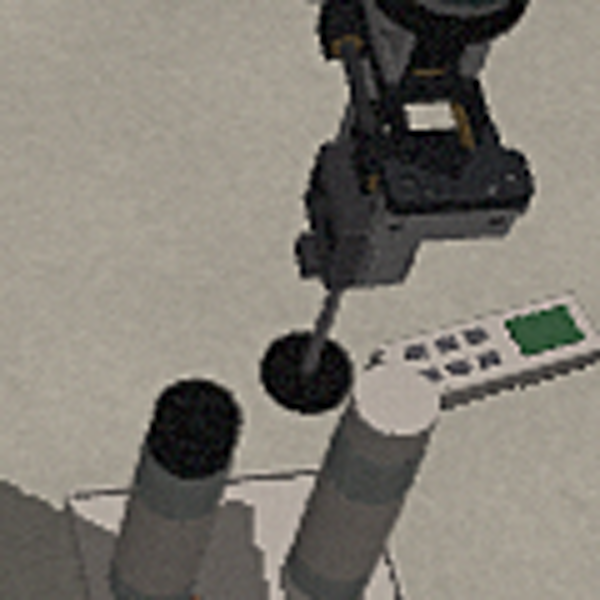

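View pics/lift_w.png

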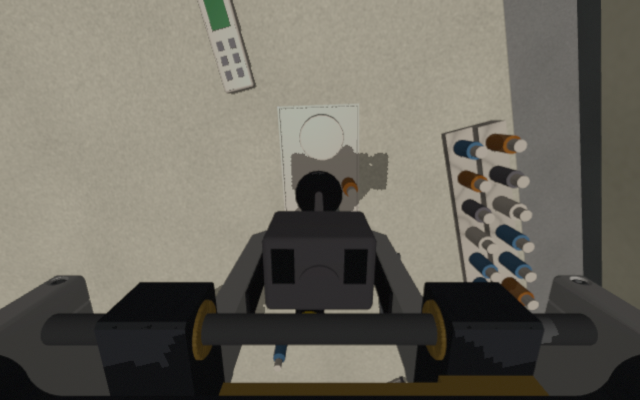

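View pics/lift_t.png

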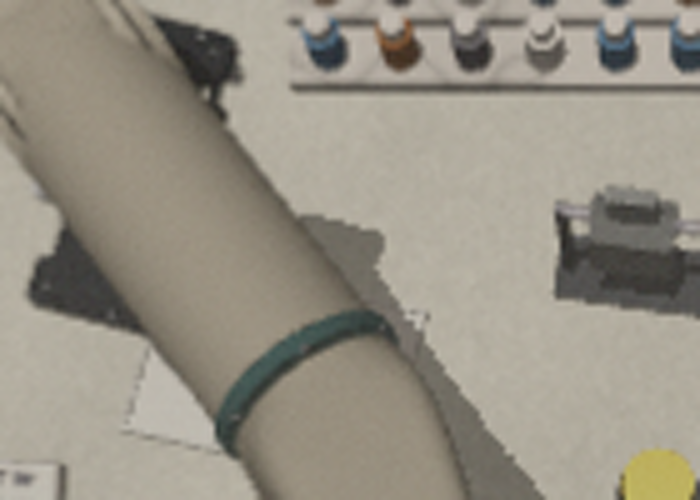

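```bash
cat >> h.py <<'E'
def setdown(r,sense,x,y,z0,zmin,frame=None,thr=1.5,step=.001):
    r.pause(.3);f0=sense()["wrist_force"][2];z=z0;log=[]
    while z>zmin:
        z-=step;r.servo_line([x,y,z],frame=frame,v=.02);s=sense();df=s["wrist_force"][2]-f0;log.append(round(float(df),2))
        if df>thr:break
    print("setdown z",s["tcp_pos"],"dF",log);return z
E
python3 - <<'E'
from h import *
from rig import r,sense,vision,fingers
P=np.pi
r.servo_line([.50,.125,.36],frame=[P,0,-.54],v=.18);s=sense();print(s["clock"],s["tcp_pos"],s["ee_rot"])
r.servo_line([.50,.125,.141],v=.15);s=sense();print(s["clock"],s["tcp_pos"],s["wrist_force"])
setdown(r,sense,.50,.125,.140,.131)
print(sense()["clock"],sense()["wrist_force"],sense()["wrist_torque"])
a=vision.get_image("wrist");cv2.imwrite("pics/down_w.png",a["color"][:,:,::-1])
a=vision.get_image("scene");crop(a,270,80,200,150,"pics/down_s.png")
E
```

```text
11.55 [0.50037558 0.12616781 0.35994484] [-3.14065781e+00  2.37147752e-04 -5.38494939e-01]
13.1583 [0.50060806 0.12520489 0.14166691] [ 0.23703208  1.48320724 -1.8944917 ]
setdown z [0.5001871  0.12524467 0.13500712] dF [-0.62, -0.07, -0.08, -0.63, 0.3, 9.55]
14.9583 [-2.28317881 -0.09492717  7.35375906] [-0.12291068  0.52805044 -0.10677817]
```

View pics/down_s.png

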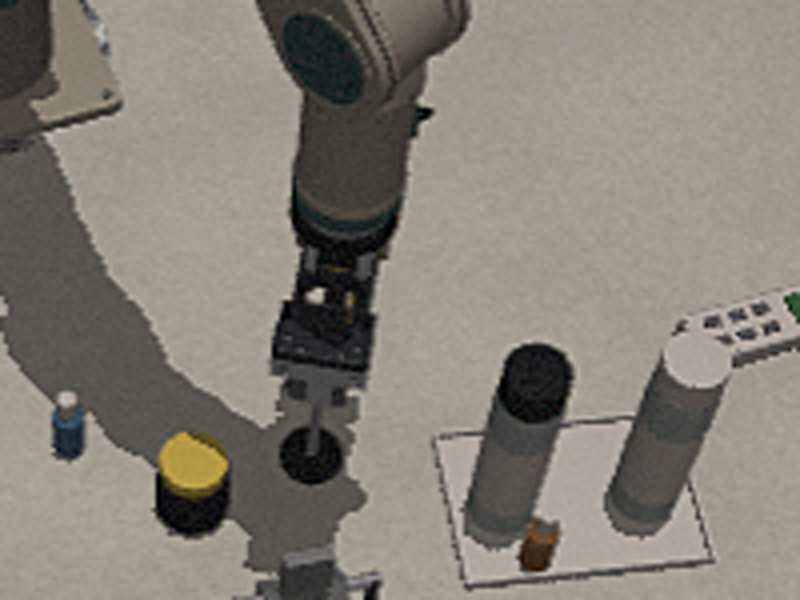

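Run:
```python
from h import *
from rig import r,sense,vision,fingers
P=np.pi
r.servo_line([.50,.125,.1355],v=.02)
fingers.command_gripper(.094,25);r.pause(.2)
r.servo_line([.50,.125,.20],v=.12)
a=vision.get_image("wrist");crop(a,200,130,240,180,"pics/rel_w.png")
r.servo_line([.50,.125,.215],v=.12)
r.goto([.50,.125,.215],[P,0,1.03]);s=sense();print(s["clock"],s["tcp_pos"],s["ee_rot"],s["joints"])
r.servo_line([.50,.125,.185],v=.12)
a=vision.get_image("wrist");crop(a,200,130,240,180,"pics/re_w.png");cv2.imwrite("pics/re_wf.png",a["color"][:,:,::-1])
s=sense();print(s["clock"],s["tcp_pos"],s["ee_rot"])
```

```text
18.4333 [0.4997854  0.12486935 0.21463522] [-3.14108877e+00  4.61851402e-04  1.02884378e+00] [ 0.1568869   0.49267248 -0.6661533   1.86528295  0.37799281  0.91334098
  0.3417708 ]
18.8833 [0.50017451 0.12534657 0.18531441] [ 3.14147665e+00 -3.29729415e-04  1.03014175e+00]
```

View pics/rel_w.png

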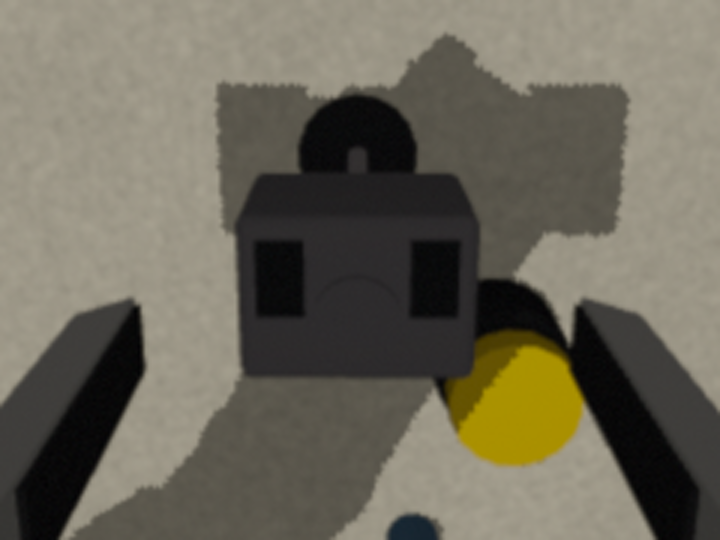

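View pics/re_w.png

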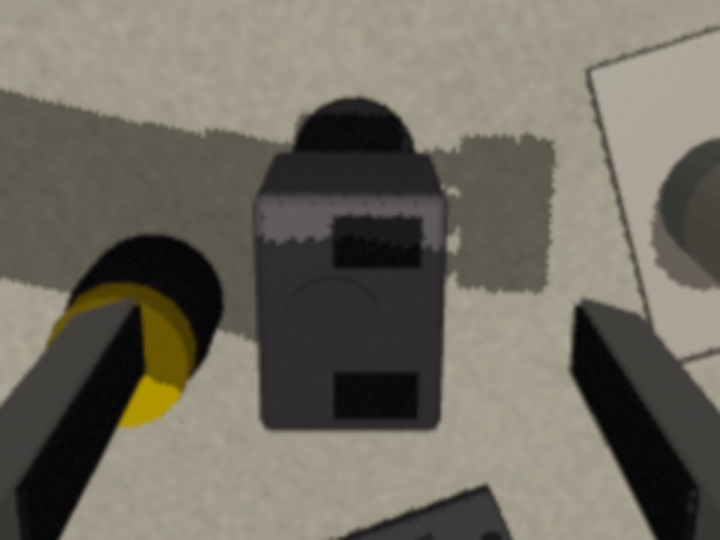

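Run:
```python
from h import *
from rig import r,sense,vision,fingers
P=np.pi
r.servo_line([.4978,.125,.185],v=.05);r.servo_line([.4978,.125,.136],v=.1)
a=vision.get_image("wrist");crop(a,200,130,240,180,"pics/re2_w.png")
fingers.command_gripper(.034,25);s=sense();print(s["clock"],s["finger_gap"],s["tcp_pos"],s["wrist_force"])
r.servo_line([.4978,.125,.17],v=.08);s=sense();print(s["finger_gap"],s["wrist_force"],s["wrist_torque"])
a=vision.get_image("wrist");crop(a,200,130,240,180,"pics/re3_w.png")
a=vision.get_image("scene");crop(a,290,100,120,90,"pics/re3_s.png")
```

```text
20.65 0.04431807957236763 [0.49773771 0.12496103 0.13594714] [-0.30457658 -0.26335034  0.24844534]
0.0439817045599925 [ 0.26692388  0.56015876 -2.59388304] [ 0.02299165 -0.09215523  0.00621252]
```

View pics/re3_w.png

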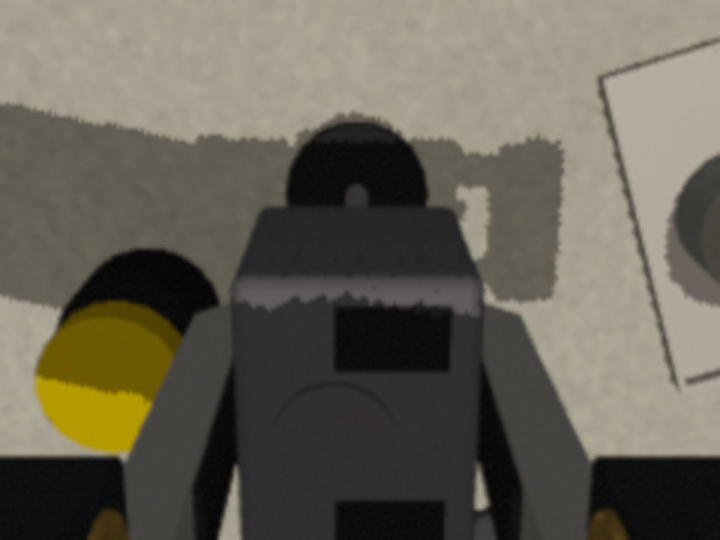

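View pics/re3_s.png

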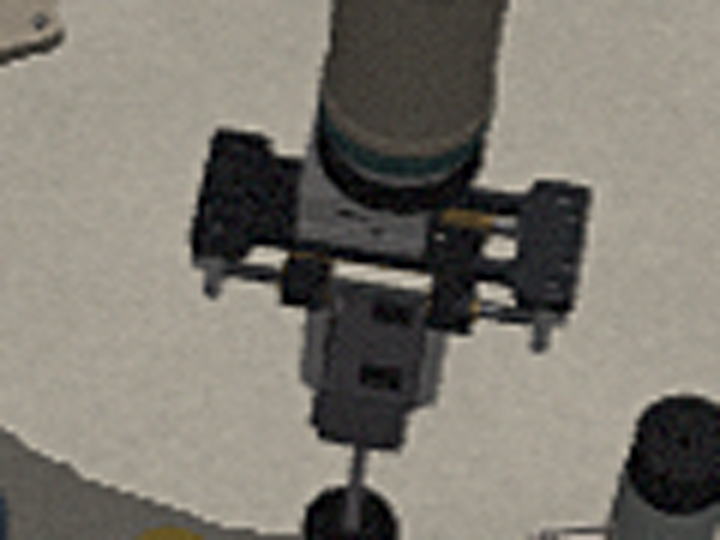

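Run:
```python
from h import *
import pickle
np.set_printoptions(precision=4,suppress=True)
D=pickle.load(open("d1.pkl","rb"));w=D["w_bay"]
T=lambda L,o,sc:[(o[0]+(x+.5)/sc-.5,o[1]+(y+.5)/sc-.5) for x,y in L]
o=(275,115)
# pad by mask
g=w["color"].max(2);roi=np.zeros_like(g);roi[125:170,325:370]=(g[125:170,325:370]<55)
n,lab,st,ce=cv2.connectedComponentsWithStats(roi.astype(np.uint8));i=1+st[1:,4].argmax();print(st[i],ce[i])
print("pad",onplane(w,[ce[i]],.006), onplane(w,T([(235,128),(352,128)],o,4),.006))
print("wall tops",onplane(w,T([(35,55),(668,57),(42,305),(640,310)],o,4),.195))
print("bar",onplane(w,T([(78,70),(78,272)],o,4),.15))
w=D["w_rail"];o=(290,110)
print("rail bar",onplane(w,T([(210,82),(203,535)],o,5),.15))
print("fin top",onplane(w,T([(197,232),(238,232),(236,273),(197,273)],o,5),.205))
print("fin top bottom at y..",onplane(w,T([(216,252)],o,5),.205))
print("roof",onplane(w,T([(150,165),(265,165),(262,362),(150,362)],o,5),.163))
```

```text
[334 132  28  30 647] [347.8176 146.7002]
pad [[ 0.5683 -0.2869  0.006 ]] [[ 0.5405 -0.2941  0.006 ]
 [ 0.5967 -0.2793  0.006 ]]
wall tops [[ 0.4563 -0.2721  0.195 ]
 [ 0.6598 -0.2192  0.195 ]
 [ 0.4778 -0.355   0.195 ]
 [ 0.682  -0.303   0.195 ]]
bar [[ 0.4683 -0.2764  0.15  ]
 [ 0.4861 -0.3509  0.15  ]]
rail bar [[ 0.6871  0.0899  0.15  ]
 [ 0.6681 -0.0502  0.15  ]]
fin top [[0.677  0.054  0.205 ]
 [0.6878 0.0526 0.205 ]
 [0.6861 0.0417 0.205 ]
 [0.6757 0.0431 0.205 ]]
fin top bottom at y.. [[0.6814 0.048  0.205 ]]
roof [[0.6665 0.0694 0.163 ]
 [0.6997 0.065  0.163 ]
 [0.6924 0.0069 0.163 ]
 [0.6589 0.0113 0.163 ]]
```

Run:
```python
from h import *
from rig import r,sense,vision,fingers
import pickle
P=np.pi
r.servo_line([.4978,.125,.365],v=.15)
r.servo_line([.569,-.287,.365],frame=[P,0,.252],v=.2);r.pause(.3);s=sense();print(s["clock"],s["tcp_pos"],s["ee_rot"],s["finger_gap"])
D={}
for n in("wrist","scene","top"):
    a=vision.get_image(n);D[n]={k:(np.array(v) if not np.isscalar(v) else v) for k,v in a.items()}
pickle.dump(D,open("d2.pkl","wb"))
cv2.imwrite("pics/hov_w.png",D["wrist"]["color"][:,:,::-1])
crop(D["scene"],180,130,120,160,"pics/hov_s.png")
```

```text
25.3167 [ 0.56903442 -0.28674977  0.36509212] [ 3.14151578e+00 -5.19320609e-05  2.52429662e-01] 0.04364957210523464
```

View pics/hov_w.png

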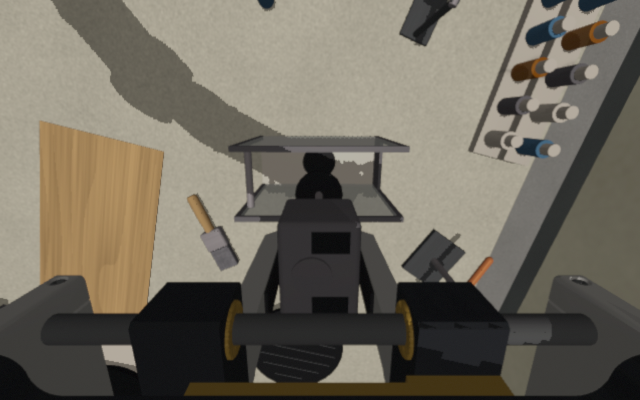

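View pics/hov_s.png

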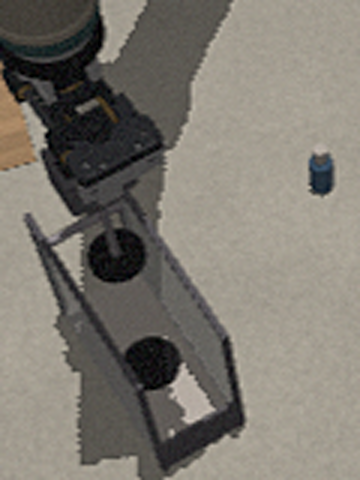

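Run:
```python
from h import *
import pickle
D=pickle.load(open("d2.pkl","rb"));print(crop(D["wrist"],225,125,200,105,"pics/hov_wc.png"))
```

```text
4
```

View pics/hov_wc.png

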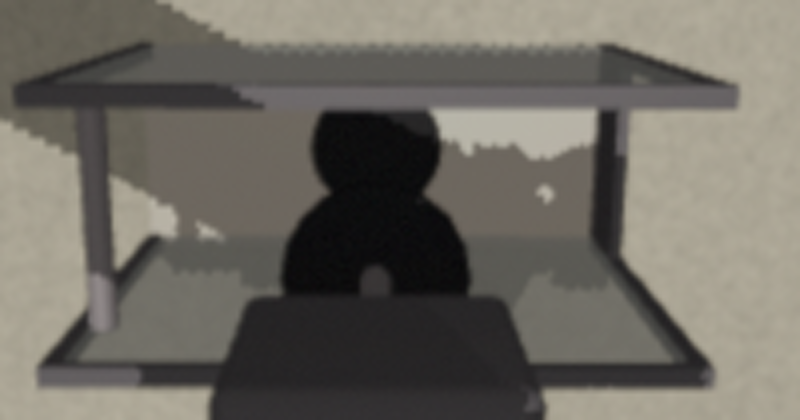

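Run:
```python
from h import *
import pickle
np.set_printoptions(precision=4,suppress=True)
w=pickle.load(open("d2.pkl","rb"))["wrist"];o=(225,125)
T=lambda L,o,sc:[(o[0]+(x+.5)/sc-.5,o[1]+(y+.5)/sc-.5) for x,y in L]
q=onplane(w,T([(15,96),(738,96),(40,375),(713,377)],o,4),.195);print("walls",q,q.mean(0),np.linalg.norm(q[0]-q[2]))
p=onplane(w,T([(312,147),(441,147)],o,4),.006);print("pad",p,p.mean(0))
f=onplane(w,T([(281,276),(470,276)],o,4),.365-.135+.008-.002);print("foot",f,f.mean(0))
b=onplane(w,T([(90,105),(103,330)],o,4),.15);print("bar",b)
a=.252
for n,v in(("walls",q.mean(0)),("pad",p.mean(0)),("foot",f.mean(0)),("bar",b.mean(0))):print(n,Rz(-a)@(v-[.569,-.287,0]))
```

```text
walls [[ 0.4553 -0.2718  0.195 ]
 [ 0.6603 -0.2187  0.195 ]
 [ 0.4775 -0.3554  0.195 ]
 [ 0.6817 -0.3032  0.195 ]] [ 0.5687 -0.2873  0.195 ] 0.08650563927659133
pad [[ 0.5401 -0.2943  0.006 ]
 [ 0.5972 -0.2795  0.006 ]] [ 0.5686 -0.2869  0.006 ]
foot [[ 0.5438 -0.294   0.236 ]
 [ 0.5931 -0.2812  0.236 ]] [ 0.5685 -0.2876  0.236 ]
bar [[ 0.4678 -0.2765  0.15  ]
 [ 0.4867 -0.3522  0.15  ]]
walls [-0.0004 -0.0002  0.195 ]
pad [-0.0003  0.0002  0.006 ]
foot [-0.0007 -0.0005  0.236 ]
bar [-0.0956 -0.0036  0.15  ]
```

Run:
```python
from h import *
from rig import r,sense,vision,fingers
r.servo_line([.569,-.287,.148],v=.1);s=sense();print(s["clock"],s["tcp_pos"],s["wrist_force"])
z=setdown(r,sense,.569,-.287,.1475,.138)
r.servo_line([.569,-.287,z+.0005],v=.02)
a=vision.get_image("scene");crop(a,180,130,120,160,"pics/bay1_s.png")
fingers.command_gripper(.070,25);r.pause(.3);print(sense()["wrist_force"],sense()["clock"])
r.servo_line([.569,-.287,.22],v=.1)
a=vision.get_image("wrist");cv2.imwrite("pics/bay2_w.png",a["color"][:,:,::-1])
r.servo_line([.569,-.287,.33],v=.2);r.pause(.1)
a=vision.get_image("scene");crop(a,180,130,120,160,"pics/bay2_s.png")
print(sense()["clock"])
```

```text
27.7833 [ 0.569302   -0.28714253  0.1484761 ] [-0.33410469  0.16052079 -2.42020926]
setdown z [ 0.56915782 -0.28714174  0.14198158] dF [-1.08, 0.34, 0.36, -0.33, -0.42, 4.86]
[-0.96977488 -1.17595052 -0.77348728] 30.7917
32.625
```

View pics/bay2_w.png

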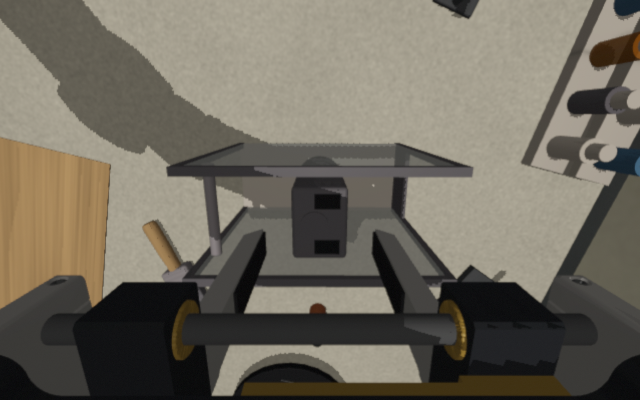

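View pics/bay2_s.png

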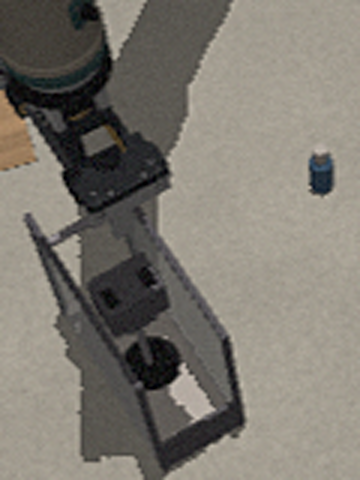

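Run:
```python
from h import *
from rig import r,sense,vision,fingers
P=np.pi
r.goto([.68,.0375,.30],[P,0,-.135])
r.servo_line([.68,.0375,.225],v=.12);s=sense();print(s["clock"],s["tcp_pos"],s["ee_rot"])
a=vision.get_image("wrist");cv2.imwrite("pics/g1.png",a["color"][:,:,::-1]);crop(a,220,100,200,150,"pics/g1c.png")
import pickle;pickle.dump({k:(np.array(v) if not np.isscalar(v) else v) for k,v in a.items()},open("d3.pkl","wb"))
```

```text
34.7 [0.68058999 0.03730962 0.22577628] [-3.14117891e+00 -1.33916910e-03 -1.35514971e-01]
```

View pics/g1c.png

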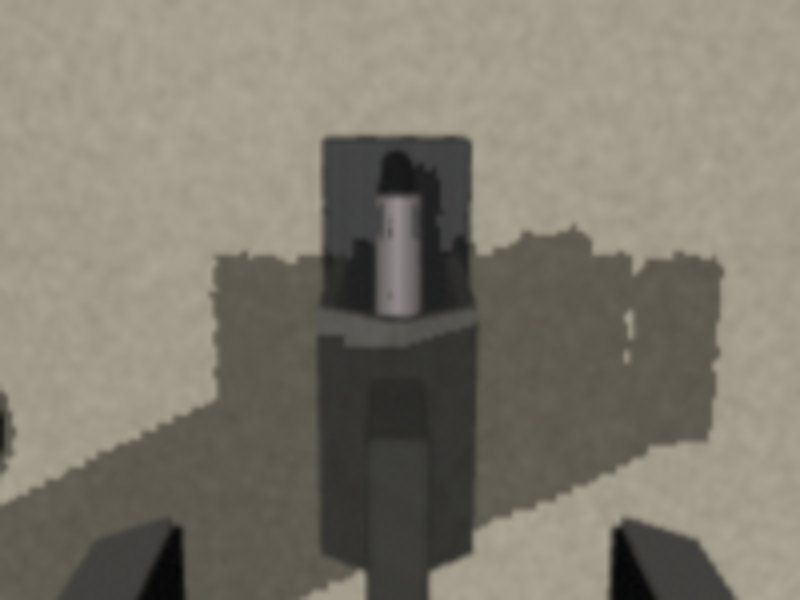

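Run:
```python
from h import *
import pickle
np.set_printoptions(precision=4,suppress=True)
w=pickle.load(open("d3.pkl","rb"))
p=onplane(w,[(220+397.5/4,100+437.5/4)],.205)[0];q=Rz(.135)@(p-[.6806,.0373,0]);print(p,q)
e=onplane(w,[(220+397.5/4,100+313/4)],.163)[0];print(Rz(.135)@(e-[.6806,.0373,0]))
w["color"];cv2.imwrite("pics/g1d.png",cv2.resize(w["color"][180:330,220:420,::-1],None,fx=4,fy=4))
```

```text
[0.6828 0.0531 0.205 ] [0.0001 0.0159 0.205 ]
[0.0002 0.0297 0.163 ]
```

View pics/g1d.png

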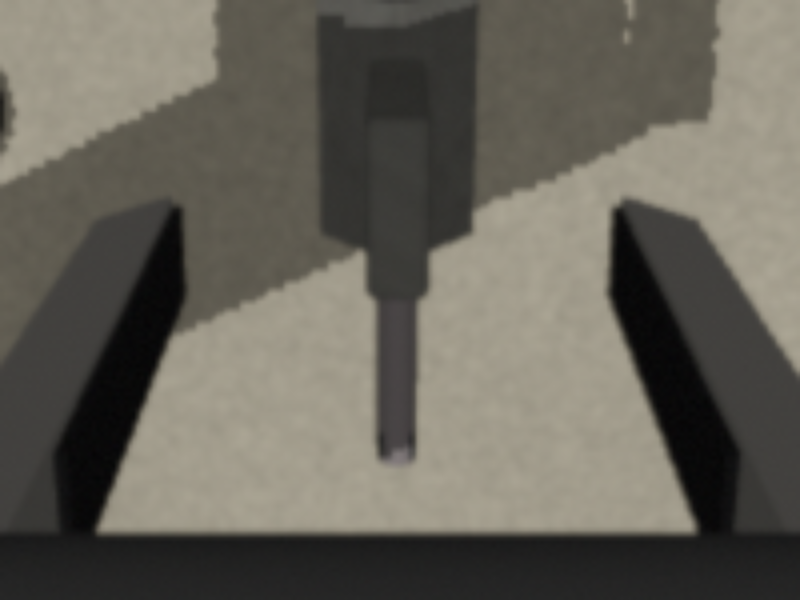

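Run:
```python
from h import *
from rig import r,sense,vision,fingers
P=np.pi
r.servo_line([.68,.0365,.169],v=.08);s=sense();print(s["tcp_pos"],s["wrist_force"])
fingers.command_gripper(.004,25);s=sense();print(s["clock"],s["finger_gap"],s["tcp_pos"],s["wrist_force"])
r.servo_line([.68,.0365,.20],v=.08);s=sense();print(s["finger_gap"],s["wrist_force"],s["wrist_torque"])
r.servo_line([.68,.0365,.335],v=.15)
r.servo_line([.4764,-.3108,.335],frame=[P,0,.252],v=.2);r.pause(.3);s=sense();print(s["clock"],s["tcp_pos"],s["ee_rot"],s["finger_gap"])
a=vision.get_image("wrist");cv2.imwrite("pics/gh_w.png",a["color"][:,:,::-1])
a=vision.get_image("scene");crop(a,170,100,150,190,"pics/gh_s.png")
```

```text
[0.68037302 0.03664862 0.16933158] [-0.17728252  0.15781266  0.41822856]
36.525 0.011858093616532193 [0.68055314 0.03639977 0.16911642] [ 1.24516224 -0.33604283 -0.72289889]
0.012130896581586587 [-0.20043731 -0.27585681 -0.72628173] [-0.05628791 -0.07244605  0.00828595]
40.5833 [ 0.47658837 -0.31053572  0.33499746] [-3.14157528e+00 -5.91762649e-05  2.52507710e-01] 0.011621856133583174
```

View pics/gh_w.png

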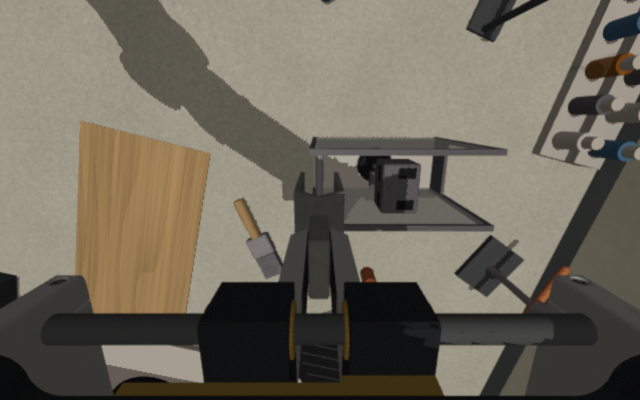

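View pics/gh_s.png

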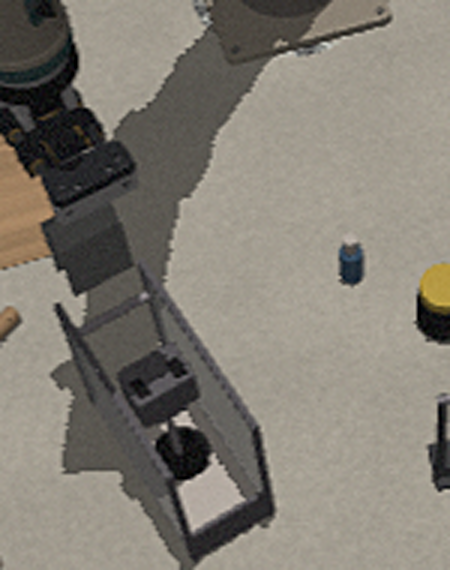

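Run:
```python
from h import *
from rig import r,sense,vision,fingers
r.servo_line([.4764,-.3108,.262],v=.12);r.pause(.1)
a=vision.get_image("wrist");crop(a,240,90,160,120,"pics/gm_w.png")
a=vision.get_image("scene");crop(a,175,120,100,120,"pics/gm_s.png");print(sense()["clock"],sense()["wrist_force"])
```

```text
41.6417 [ 0.55621039 -0.14449689 -1.53264649]
```

View pics/gm_w.png

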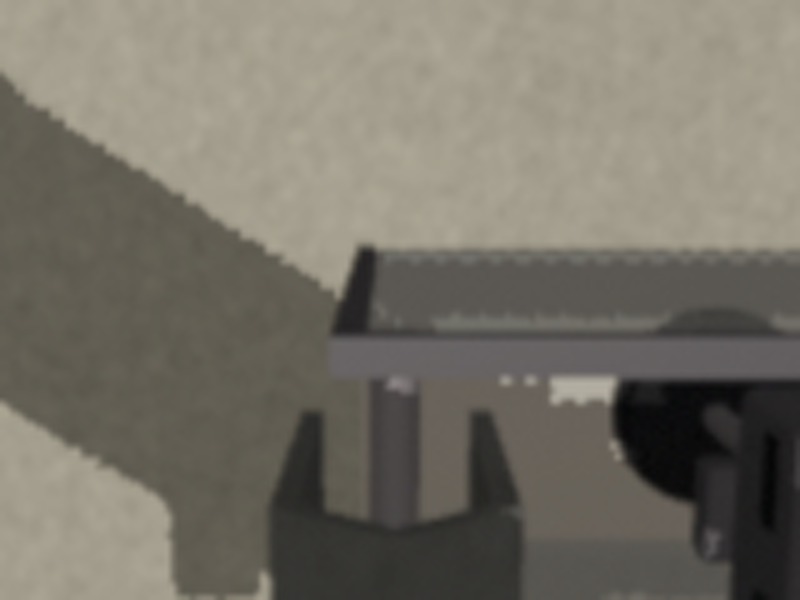

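View pics/gm_s.png

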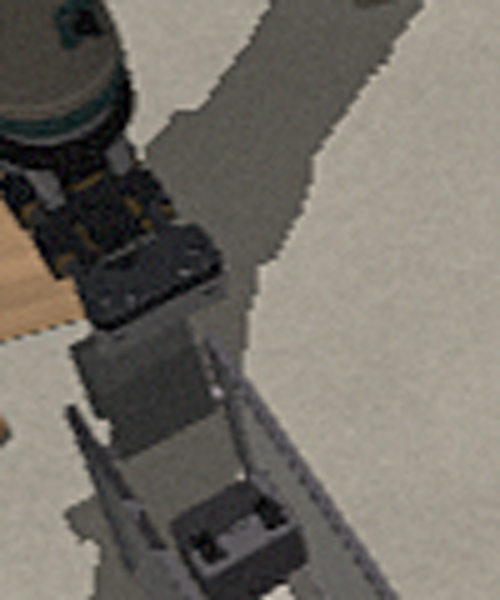

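Run:
```python
from h import *
from rig import r,sense,vision,fingers
r.servo_line([.4764,-.3108,.175],v=.08);print(sense()["clock"],sense()["wrist_force"])
z=setdown(r,sense,.4764,-.3108,.174,.164)
r.servo_line([.4764,-.3108,z+.0005],v=.02)
a=vision.get_image("wrist");crop(a,220,90,200,150,"pics/gn_w.png")
fingers.command_gripper(.045,25);r.pause(.3);print(sense()["wrist_force"],sense()["finger_gap"])
r.servo_line([.4764,-.3108,.25],v=.08);r.pause(.2)
a=vision.get_image("wrist");cv2.imwrite("pics/go_w.png",a["color"][:,:,::-1])
r.servo_line([.4764,-.3108,.36],v=.2);print(sense()["clock"])
r.goto([.45,-.05,.42],[np.pi,0,.1]);print(sense()["clock"])
for n in("scene","top"):
    a=vision.get_image(n);cv2.imwrite(f"pics/end_{n}.png",a["color"][:,:,::-1])
    if n=="scene":crop(a,185,180,100,110,"pics/end_sb.png")
    else:crop(a,365,150,80,90,"pics/end_tb.png")
```

```text
42.875 [-0.80000813 -0.5040037  -1.03038327]
setdown z [ 0.47692445 -0.31083383  0.16888511] dF [0.1, -0.3, 0.66, 0.03, 0.2, 5.87]
[-0.41423144  0.28483452  0.43881805] 0.04504556261466062
48.0833
49.1333
```

View pics/go_w.png

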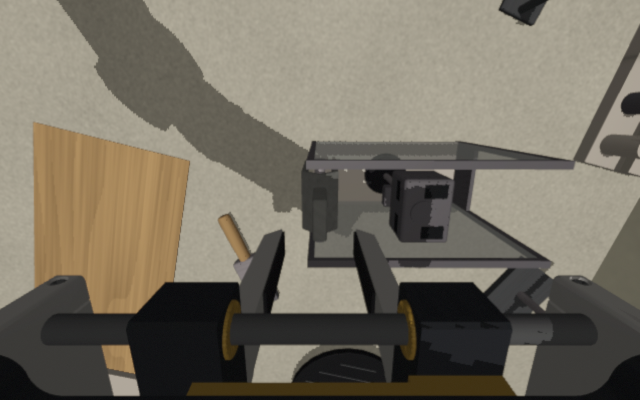

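View pics/end_sb.png

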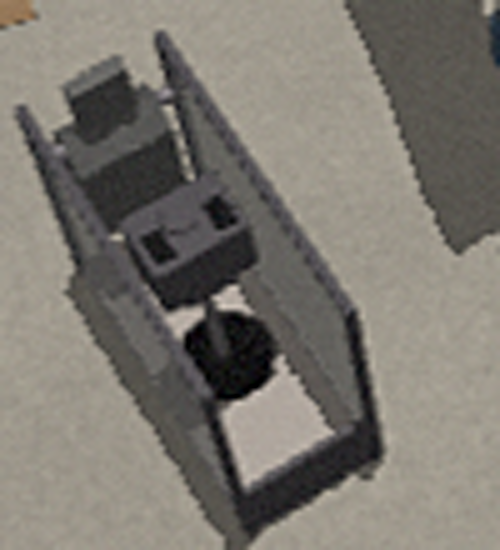

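View pics/end_scene.png

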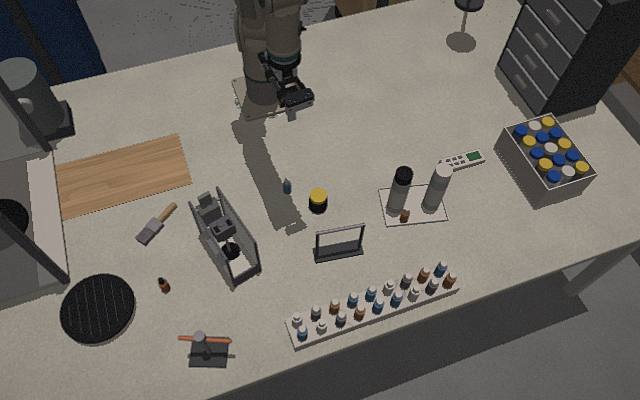

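View pics/end_tb.png

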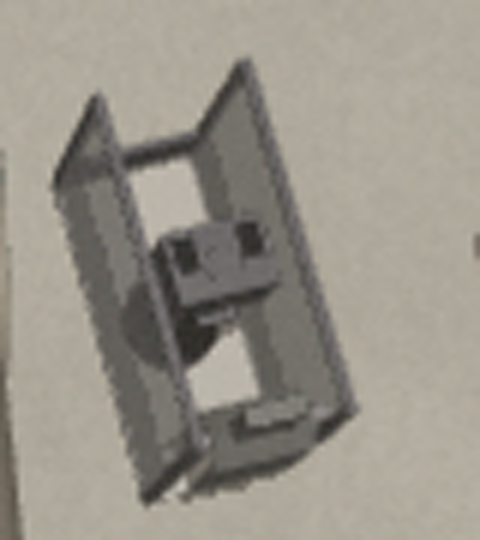

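Run:
```python
from h import *
from rig import r,sense,vision
import pickle
s0=pickle.load(open("d0.pkl","rb"));a=vision.get_image("scene")
for n,m in(("jar",lambda c:(c[...,0]>110)&(c[...,1]>90)&(c[...,2]<60)),):
    for c in(s0["scene"]["color"],a["color"]):
        k=m(c.astype(int))[180:215,300:335];y,x=np.nonzero(k);print(n,x.mean()+300,y.mean()+180,len(x))
for nm,(x0,y0,w,h) in {"black can top":(395,166,18,18),"white can top":(434,163,18,14),"dropper_c":(399,205,12,18),"dropper_a":(280,176,14,20)}.items():
    t=s0["scene"]["color"][y0:y0+h,x0:x0+w];R=cv2.matchTemplate(a["color"][y0-6:y0+h+6,x0-6:x0+w+6],t,cv2.TM_CCOEFF_NORMED);_,v,_,l=cv2.minMaxLoc(R);print(nm,"shift px",l[0]-6,l[1]-6,round(v,2))
C=a["color"]
# tops in bay: chest centre and fin in scene
T=lambda L,o,sc:[(o[0]+(x+.5)/sc-.5,o[1]+(y+.5)/sc-.5) for x,y in L]
for nm,p,z in(("chest top",(187,228),.181),("foot",(230,353),.014),("fin top",(97,72),.205)):
    print(nm,Rz(-.252)@(onplane(a,T([p],(185,180),5),z)[0]-[.5687,-.287,0]))
print(sense()["clock"]);r.hand_in()
```

```text
jar 316.8421052631579 193.3684210526316 19
jar 318.1363636363636 194.0909090909091 22
black can top shift px 0 0 0.92
white can top shift px 0 0 1.0
dropper_c shift px 0 0 0.68
dropper_a shift px 0 0 0.78
chest top [ 0.00779872 -0.00142889  0.181     ]
foot [0.0069918  0.00174045 0.014     ]
fin top [-0.09236973  0.00177376  0.205     ]
49.2833
the job is handed in; nothing more can be done
```

The job is done and handed in at 49.3 s of the 72 s allowed. I got no verdict back.

**What I did**
- I took the stand by the ends of its 60 mm width and lifted it straight out from between the cans. I set it on the free desk at (0.50, 0.125), regrasped it front and back, and lowered it onto the bay pad. The force sensor showed contact at the expected height.
- I gripped the guard by its fin, lifted it off the rail and lowered it over the bay's bar. It made contact within about 1 mm of the expected height.
- The gripper was then clear of everything.

**Last checks**
- **Stand:** it is upright on the pad, and the top view and wrist picture show the hatch towards the barred end.
- **Guard:** it hangs between the bay walls with its fin top on the bar line, and the rail is empty.
- **Cans, rack dropper and middle dropper:** no pixel shift in the scene view. The match for the two droppers was weaker (0.68 and 0.78), and I put that down to a changed shadow.
- **Jar:** the colour centroid of its lid moved about 1.3 px on only about 20 pixels. The arm never went near it, so I take this to be shadow too.
- **Brush, remote and far dropper:** I checked these by eye only.

**One disagreement:** the scene camera put the foot and chest 7 to 8 mm towards the bay's +x end from the pad position I used. That camera had already read the pad itself about 4 mm off the same way, so the stand is probably 3 to 4 mm off centre. The wrist camera, just before lowering, showed the foot within 1 mm of the pad's centre.

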